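# Line up four bronze finds by height for the record photograph

### The arm

A 6-joint arm with a two-finger parallel gripper is mounted at the origin on the work surface. World frame = base frame: x ahead of the robot, y to its left, z up, the work surface at z = 0. Lengths are in m, angles in rad, forces in N, time in s.
With the tool pointing down it reaches from about 0.3 to 0.775 m from the base axis. Payload 14.6 kg.
Tool frame: the origin (TCP) lies at the very end of the fingers, on their centre line; the grasp point (between the pads) lies 19 mm behind it (ctrl.grasp_offset is the distance from the TCP to the grasp point, in m); x points along the fingers, y is the direction in which the jaws open and shut, and the axes are right-handed (so a half turn about x gives the same grasp; the last joint's range is limited). The gripper opens to 94 mm and grips with 3 to 60 N. Pads are 16 mm wide; open, the fingers measure 119 mm over their backs; the gripper's body (75 mm by 177 mm) begins 78 mm behind the grasp point.
Start: joints at [1.156, 0.3, 1.521, -0, 1.321, -0.067], TCP at [0.187, 0.517, 0.205] pointing down, gripper open.
Joint ranges: [-3.03, 3.03], [-0.79, 2.21], [0.23, 2.52], [-1.04, 4.18], [0, 3.07], [-2.55, 2.55]. Speed limits (rad/s): [2.22, 2.22, 2.57, 3.14, 3.14, 3.14].

### API

Orientations are given as [roll, pitch, yaw] about the fixed x, y, z axes, in that order (R = Rz(yaw) Ry(pitch) Rx(roll)).
In Python, from station import ctrl gives the robot as it stands. The module is installed in compiled form; this text tells all that it offers.
- The arm moves only by the tool send_rows, never from a script. Its argument "rows" is a list that holds one entry, the list of rows, each a list of 4 numbers: the shift along the world's x, y, z in mm, then the turn about the world's z in rad. A call has 1 to 12 rows; each row shifts and turns the commanded pose from where the row before left it; what a row does not reach is not made up. A row lasts 1/10 s, in which the tool goes at most 50 mm and 8.59 degrees, less where a joint would pass 70% of its speed; a pose out of reach is approached as far as the arm can. A call is refused whole if a number of a shift passes 50 or a number of a turn 0.15, either way. A call with a gripper value outside its range is refused whole. "grip" is the gripper's target within -1 to 1 (shut at 1, half-way at 0, fully open at -1), set as the call begins (left out, the last holds). The fingers move at their own pace and stop on an object; "newtons" is the grip in N (left out, the last holds). Time passes only in rows, so rows that do not move let the fingers close. It gives the time, the measured TCP pose, the force and the opening at its end, in the units of the state.
- ctrl.get_obs(): the state, without advancing time (a new reading comes with each control period).
- ctrl.camera(name): name is "side" or "top" or "wrist"; returns (picture, depth): 384x512x3 uint8, red, green, blue; 384x512 float32, m along the optical axis (not along the pixel's ray), 0 where there is no reading.
- ctrl.camera_params(name): a dict with "vertical_fov" (degrees; the focal length in pixels is half the picture's height over the tangent of half this angle, whatever the lens; pixels are square), "cx", "cy" (the principal point, pixels), "cam_to_world" (4x4, takes a point from camera to world coordinates); the wrist camera has in their place "mount" (4x4, takes a point from camera to tool coordinates, whose origin is the TCP and whose axes are the tool frame's). Camera axes: x right, y up, looking along -z (the intrinsics and any distortion apply to the point x, -y, -z); pixel columns grow to the right and rows downward; lengths in m; the calibration is good to about 2 mm. A picture is of the moment at which its call begins: read the wrist's pose just before it. camera_params takes no time and is no camera call.
- ctrl.hand_in(): hands the job in, once; it reports no verdict.
The state is a dict: "time_s": time; "qpos": joint angles; "joint_vel": joint speeds; "tau": joint torques, N m; "ee_pos": TCP position; "eef_rot": TCP orientation; "force": force on the tool from outside, world axes, zero at the start; "moment": the same for the moment, N m; "grip_width": finger opening in m.
Only numpy, scipy, OpenCV 4.12 (cv2) and the standard library are available. Lean on these libraries where they do the work, as an engineer would, in place of code of your own. Each camera call takes 0.05 s, during which the arm holds its last target.

### The job

Line the four small metal finds up by height for their record photograph: the tallest on the grey pad next to the red post, then the next tallest on the next pad, and so on down to the shortest at the far end of the row. Stand each one upright on the middle of its pad, setting it down rather than dropping it and never tipping one over, and do not push the large pierced bronze vessel.

Things in the scene. Friction and masses are not known exactly. Their poses are not given: they have to be found in the camera images.
- flask: Tallest find: copper-red metal flask, 110 mm high. Round body 42 mm in diameter with straight upright walls from 0 to 84 mm above its underside (grip here; about 74 mm up leaves room for a gripper's body over the neck), then a narrow neck and a 28 mm wide lip. About 0.28 kg. Stands upright and loose on the table; origin: centre of its underside, z up.
- beaker: Second tallest: golden brass beaker with closed flat top, 86 mm high. Straight round wall 40 mm in diameter from 0 to 68 mm (grip about 56 mm up, which leaves room above for the gripper's body), flaring to 48 mm at the top. About 0.24 kg. Stands upright and loose on the table; origin: centre of its underside, z up.
- lidded_box: Third tallest: dark brown round box with a fixed lid and small knob, 64 mm high with the knob. Straight round wall 44 mm in diameter from 0 to 46 mm (grip about 32 mm up). About 0.20 kg. Stands upright and loose on the table; origin: centre of its underside, z up.
- inkwell: Shortest: squat verdigris-green inkwell, 42 mm high. Straight round wall 50 mm in diameter from 0 to 30 mm (grip about 22 mm up), then a shoulder to a 30 mm wide closed neck. About 0.18 kg. Stands upright and loose on the table; origin: centre of its underside, z up.
- pad_blue: Grey foam pad, 70 mm square, 6 mm thick, firm, fixed, with a tab in blue along its far (+x) edge (the colour only names it); left-hand end of the row (board's +y end). The pads lie in a straight row, 90 mm between centres, on a fixed dark board 130 x 480 x 4 mm, so pad tops are 10 mm above the table. Origin: centre of its underside, 6 mm below its top; y along the row, z up.
- pad_yellow: Grey foam pad, 70 mm square, 6 mm thick, firm, fixed, with a tab in yellow along its far (+x) edge (the colour only names it); second from the left-hand (+y) end. The pads lie in a straight row, 90 mm between centres, on a fixed dark board 130 x 480 x 4 mm, so pad tops are 10 mm above the table. Origin: centre of its underside, 6 mm below its top; y along the row, z up.
- pad_white: Grey foam pad, 70 mm square, 6 mm thick, firm, fixed, with a tab in white along its far (+x) edge (the colour only names it); third from the left-hand (+y) end. The pads lie in a straight row, 90 mm between centres, on a fixed dark board 130 x 480 x 4 mm, so pad tops are 10 mm above the table. Origin: centre of its underside, 6 mm below its top; y along the row, z up.
- pad_orange: Grey foam pad, 70 mm square, 6 mm thick, firm, fixed, with a tab in orange along its far (+x) edge (the colour only names it); right-hand end of the row (board's -y end). The pads lie in a straight row, 90 mm between centres, on a fixed dark board 130 x 480 x 4 mm, so pad tops are 10 mm above the table. Origin: centre of its underside, 6 mm below its top; y along the row, z up.
- red_post: Red post, 22 mm in diameter, 30 mm high on a 30 mm black foot, fixed on the felt board beyond one end of the row, 75 mm from the centre of the end pad: it marks the tall end, which may be either end. A like post in white marks the other end. Origin: centre of its underside, 4 mm above the table.
- openwork_vessel: Bystander: large dark green pierced bronze vessel, 140 mm high, 136 mm wide at the rim (156 mm with the small handle on its +y side), loose, standing at the robot's right. Origin: centre of its underside.
Mind the look-alikes: they are no part of the job. What is shaped like the lidded_box but purple is not meant.

How it is judged:
At the end, for the whole second after the job is handed in: Counting from the pad next to the red post: flask, beaker, lidded box, inkwell, each standing on its own pad within 14 mm of the pad's centre, its underside on the pad's top (within 3 mm), upright within 0.1 rad, released and at rest (((horizontal distance between red_post and pad_blue below 0.15 m and horizontal distance between flask and pad_blue below 0.014 m and z of flask in the frame of pad_blue between 0.003 and 0.009 m and horizontal distance between beaker and pad_yellow below 0.014 m and z of beaker in the frame of pad_yellow between 0.003 and 0.009 m and horizontal distance between lidded_box and pad_white below 0.014 m and z of lidded_box in the frame of pad_white between 0.003 and 0.009 m and horizontal distance between inkwell and pad_orange below 0.014 m and z of inkwell in the frame of pad_orange between 0.003 and 0.009 m) or (horizontal distance between red_post and pad_orange below 0.15 m and horizontal distance between flask and pad_orange below 0.014 m and z of flask in the frame of pad_orange between 0.003 and 0.009 m and horizontal distance between beaker and pad_white below 0.014 m and z of beaker in the frame of pad_white between 0.003 and 0.009 m and horizontal distance between lidded_box and pad_yellow below 0.014 m and z of lidded_box in the frame of pad_yellow between 0.003 and 0.009 m and horizontal distance between inkwell and pad_blue below 0.014 m and z of inkwell in the frame of pad_blue between 0.003 and 0.009 m)) and angle between each of flask, beaker, lidded_box, inkwell's own z axis and vertical below 0.1 rad and linear speed of each of flask, beaker, lidded_box, inkwell below 0.02 m/s and angular speed of each of flask, beaker, lidded_box, inkwell below 0.2 rad/s); the robot touches nothing.
It fails at once if a find is tipped over (angle between any of flask, beaker, lidded_box, inkwell's own z axis and vertical above 0.5 rad).
It fails at once if a find is dropped (falls free of the fingers by about 20 mm or more) ((linear speed of flask above 0.6 m/s and contact force between the fingers and flask below 0.05 N) or (linear speed of beaker above 0.6 m/s and contact force between the fingers and beaker below 0.05 N) or (linear speed of lidded_box above 0.6 m/s and contact force between the fingers and lidded_box below 0.05 N) or (linear speed of inkwell above 0.6 m/s and contact force between the fingers and inkwell below 0.05 N)).
It fails at once if the openwork vessel is pushed more than 15 mm (distance of openwork_vessel from where it was at the start of the episode above 0.015 m).
It also fails if it takes over 96 s, if anything falls off the work surface, if the arm or the gripper's body presses on something with over 40 N, if the wrist force passes 120 N, or if a joint passes its speed limit or range.

## Working session

There is one attempt and no reset: what is moved stays moved. The work goes in short steps, Python scripts to look and compute and a tool call to move; the robot and the scene stay as the last step left them, time stands still between calls to the robot, and variables do not carry over. Pictures are saved under pics/ and viewed, and the job is handed in when it is done.

Besides the shell and the picture viewer there is one more tool, called as name(argument=value, ...) on one line, values as JSON. send_rows: Moves the arm, as the interface text tells. Its arguments: {"type":"object","properties":{"rows":{"type":"array"},"grip":{"type":"number"},"newtons":{"type":"number"}},"required":["rows"]}

```bash
mkdir -p pics; ls
python3 - <<'E'
from station import ctrl
import cv2,numpy as np
o=ctrl.get_obs();print(o)
for n in ["top","side"]:
    p,d=ctrl.camera(n);np.savez(f"pics/{n}0.npz",p=p,d=d);cv2.imwrite(f"pics/{n}0.png",cv2.resize(p[:,:,::-1],(800,600),interpolation=cv2.INTER_CUBIC))
    print(ctrl.camera_params(n),(d>0).mean())
print(ctrl.camera_params("wrist"))
E
```

```text
pics
{'time_s': 0.0, 'qpos': array([ 1.15642530e+00,  3.00469968e-01,  1.52158787e+00,  4.32098297e-05,
        1.32071451e+00, -6.66162997e-02]), 'joint_vel': array([ 0.00098653, -0.00106436, -0.00120568,  0.00206538, -0.00024433,
        0.00073703]), 'tau': array([ 7.47041622e-05, -5.31801081e+01, -3.52738810e+01,  7.07524410e-02,
        2.43816606e-02,  6.87772672e-05]), 'ee_pos': array([0.18732519, 0.51683001, 0.20488408]), 'eef_rot': array([-1.67287543,  1.56961588, -2.02064088]), 'force': array([-0.73867465,  0.47770919, -0.23821612]), 'moment': array([-0.02049746, -0.02341627,  0.02809717]), 'grip_width': 0.09382583192352818}
{'vertical_fov': 53.066449724947866, 'cx': 250.17203091267982, 'cy': 196.34584840132848, 'cam_to_world': array([[ 0.00336184,  0.99833948, -0.05750628,  0.44756827],
       [-0.99997616,  0.00370309,  0.00582865, -0.12011723],
       [ 0.00603192,  0.05748531,  0.99832813,  1.17538144],
       [ 0.        ,  0.        ,  0.        ,  1.        ]])} 0.9961344401041666
{'vertical_fov': 50.94171748188231, 'cx': 259.4434636902318, 'cy': 189.85793822660662, 'cam_to_world': array([[-0.98532713,  0.12517513, -0.11602429,  0.40616809],
       [-0.17041602, -0.68400344,  0.70929379,  0.64937748],
       [ 0.00942493,  0.71865881,  0.69529899,  0.81530457],
       [ 0.        ,  0.        ,  0.        ,  1.        ]])} 0.9959208170572916
{'vertical_fov': 59.97199324609005, 'cx': 253.91772365792798, 'cy': 190.85503075939837, 'mount': array([[ 2.96410593e-04,  2.27700702e-01, -9.73731124e-01,
        -1.79460626e-01],
       [ 9.99999878e-01, -4.52843189e-04,  1.98512545e-04,
         1.62828867e-04],
       [-3.95746062e-04, -9.73731064e-01, -2.27700809e-01,
        -6.69503319e-02],
       [ 0.00000000e+00,  0.00000000e+00,  0.00000000e+00,
         1.00000000e+00]])}
```

View pics/top0.png

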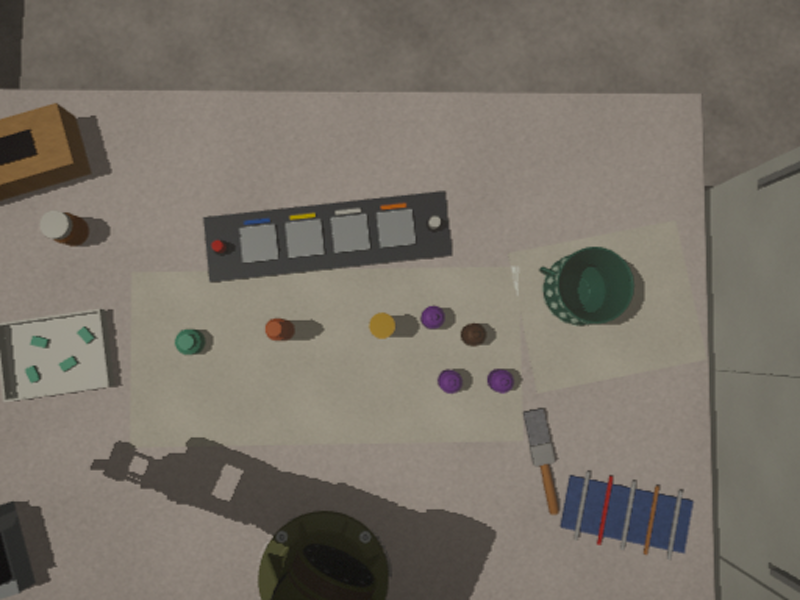

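View pics/side0.png

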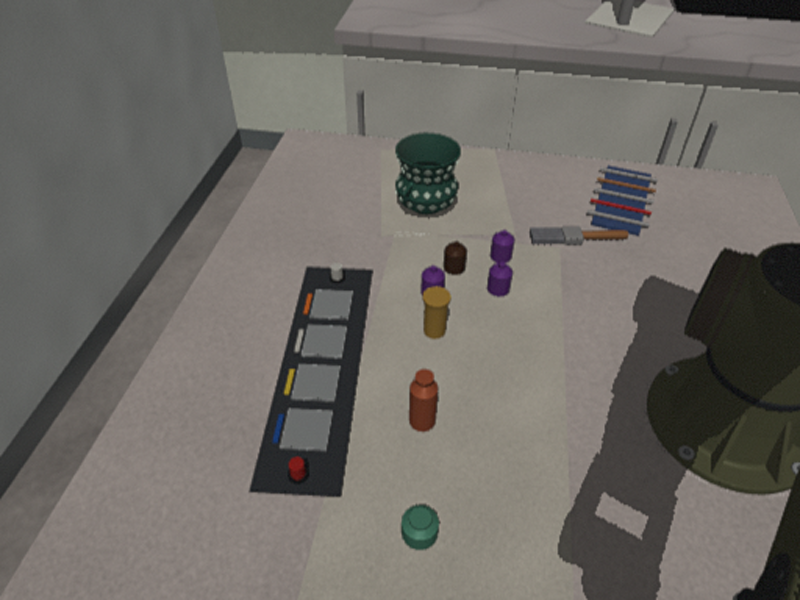

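The top view shows the red post at (219,247), by the blue pad (258,243). So the order is flask→blue, beaker→yellow, box→white, inkwell→orange. Candidates for the box are dark brown (473,335) and purple (433,317), (450,381) and (501,380). The brown one fits.

```bash
cat > h.py <<'E'
import numpy as np,cv2
from station import ctrl
def rays(n,uv):
    c=ctrl.camera_params(n);f=192/np.tan(np.radians(c['vertical_fov']/2));T=c['cam_to_world']
    uv=np.atleast_2d(uv).astype(float)
    r=np.c_[(uv[:,0]-c['cx'])/f,-(uv[:,1]-c['cy'])/f,-np.ones(len(uv))]
    return T[:3,3],r@T[:3,:3].T
def cloud(n,d,m):
    v,u=np.nonzero(m&(d>0));o,r=rays(n,np.c_[u,v]);return o+r*d[v,u][:,None],np.c_[u,v]
def plane(n,uv,z):
    o,r=rays(n,uv);return o+r*((z-o[2])/r[:,2])[:,None]
E
python3 - <<'E'
from h import *
for n in ["top","side"]:
    z=np.load(f"pics/{n}0.npz");p,d=z['p'],z['d'];hsv=cv2.cvtColor(p,cv2.COLOR_RGB2HSV);H,S,V=[hsv[:,:,i].astype(int) for i in range(3)]
    P,uv=cloud(n,d,np.ones(d.shape,bool));
    W=np.zeros(d.shape+(3,));W[uv[:,1],uv[:,0]]=P
    table=(abs(W[:,:,0]-.45)<.2)&(abs(W[:,:,1])<.3)&(W[:,:,2]<.03)
    print(n,'table z med',np.median(W[:,:,2][table]))
    z_=W[:,:,2]
    m=((z_>.018)&(z_<.125)&(W[:,:,0]>.3)&(W[:,:,0]<.75)&(abs(W[:,:,1])<.45)).astype(np.uint8)
    k,lab,st,ce=cv2.connectedComponentsWithStats(m)
    for i in range(1,k):
        if st[i,4]<15: continue
        M=lab==i;Q=W[M];zt=np.percentile(Q[:,2],95)
        T=Q[Q[:,2]>zt-.006]
        print(np.round(ce[i],1),st[i],'rgb',p[M].mean(0).astype(int),'ztop %.4f'%zt,'c',np.round(Q.mean(0),4),'topc',np.round(T.mean(0),4),'ext',np.round(np.r_[Q.min(0)[:2],Q.max(0)[:2]],3))
    # pads
    m=((z_>.004)&(z_<.017)&(S<40)&(V>90)&(W[:,:,0]>.5)&(abs(W[:,:,1])<.45)).astype(np.uint8)
    k,lab,st,ce=cv2.connectedComponentsWithStats(m)
    for i in range(1,k):
        if st[i,4]<100: continue
        c=cv2.findContours((lab==i).astype(np.uint8),0,2)[0][0]
        r=cv2.minAreaRect(c);w=plane(n,[r[0]],.010)[0]
        print('pad',st[i],np.round(r[0],1),np.round(r[1],1),r[2],np.round(w,4),'depthmean',np.round(W[lab==i].mean(0),4))
p=np.load("pics/top0.npz")['p'][180:280,230:350,::-1]
cv2.imwrite("pics/crop1.png",cv2.resize(p,(720,600),interpolation=cv2.INTER_CUBIC))
E
```

```text
top table z med 0.0005401640380651163
[278. 142.] [275 138   7   9  47] rgb [133 130 119] ztop 0.0369 c [ 0.6772 -0.2098  0.0323] topc [ 0.6786 -0.2095  0.0341] ext [ 0.668 -0.22   0.689 -0.2  ]
[139.5 157.1] [136 154   8   8  50] rgb [117  40  34] ztop 0.0367 c [0.6297 0.2048 0.0317] topc [0.6298 0.2059 0.0339] ext [0.619 0.196 0.64  0.215]
[353.8 185.6] [345 165  19  41 345] rgb [70 86 72] ztop 0.0841 c [ 0.5437 -0.4266  0.0668] topc [ 0.5572 -0.4223  0.085 ] ext [ 0.488 -0.45   0.606 -0.4  ]
[363.2 171.4] [359 166   9  13  24] rgb [43 47 39] ztop 0.1234 c [ 0.5788 -0.439   0.118 ] topc [ 0.5808 -0.4389  0.1211] ext [ 0.56  -0.449  0.594 -0.426]
[277.  202.9] [270 196  15  15 178] rgb [84 53 93] ztop 0.0634 c [ 0.4934 -0.2051  0.0518] topc [ 0.4941 -0.2073  0.0617] ext [ 0.473 -0.227  0.514 -0.185]
[ 65.3 223.8] [ 56 198  15  52 147] rgb [116 113 103] ztop 0.0280 c [0.43   0.4237 0.0236] topc [0.4282 0.4243 0.0248] ext [0.355 0.409 0.507 0.448]
[244.4 208.2] [237 200  16  17 218] rgb [145 116  48] ztop 0.0885 c [ 0.4767 -0.1103  0.0856] topc [ 0.4771 -0.1105  0.0859] ext [ 0.455 -0
[... 2530 characters left out ...]
.033 ] ext [0.621 0.198 0.641 0.221]
[268.5 334.9] [257 323  24  25 491] rgb [57 93 77] ztop 0.0431 c [0.4462 0.2669 0.0343] topc [0.4466 0.2626 0.0414] ext [0.422 0.238 0.472 0.287]
pad [198 185  28  19 424] [211.5 194.4] [26.2 18. ] 2.8624050617218018 [ 0.6712 -0.1296  0.01  ] depthmean [ 0.6709 -0.1312  0.0093]
pad [193 208  29  21 507] [207.  217.8] [27.1 20.1] 3.5763344764709473 [ 0.6604 -0.0409  0.01  ] depthmean [ 0.6602 -0.0417  0.0093]
pad [187 233  31  24 605] [201.9 244.4] [28.9 22.8] 3.814074993133545 [0.6494 0.0485 0.01  ] depthmean [0.6498 0.0475 0.0095]
pad [179 261  34  27 733] [195.6 274.3] [31.2 26.1] 4.763641834259033 [0.6399 0.1371 0.01  ] depthmean [0.6393 0.1366 0.0094]
```

View pics/crop1.png

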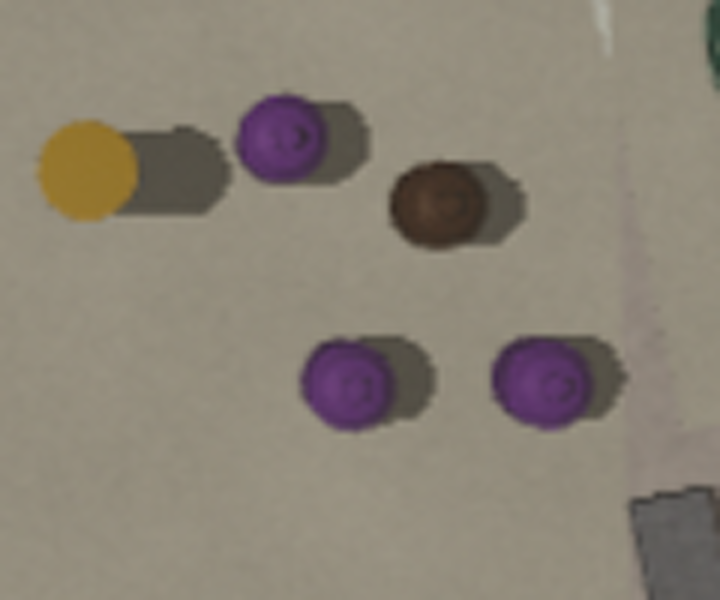

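The crop confirms it: the brown box is at crop (438,205), and the three purple look-alikes stay where they are. The two cameras differ by about 3.5 mm in y, so I average them. I'll work in the order inkwell, box, beaker, flask, with the jaws along x.

Run:
```python
from h import *
from scipy.spatial.transform import Rotation as R
o=ctrl.get_obs()
M=R.from_euler('xyz',o['eef_rot']).as_matrix();print(M.round(3), np.degrees(np.arctan2(M[1,1],M[0,1])), np.arctan2(M[1,1],M[0,1]))
```

```text
[[-0.     0.341  0.94 ]
 [-0.001  0.94  -0.341]
 [-1.    -0.001 -0.   ]] 70.07250894316121 1.2229959961913353
```

send_rows(rows=[[[21.6,-21.3,0,-0.102],[21.6,-21.3,0,-0.102],[21.6,-21.3,0,-0.102],[21.6,-21.3,0,-0.102],[21.6,-21.3,0,-0.102],[21.6,-21.3,0,-0.102],[21.6,-21.3,0,-0.102],[21.6,-21.3,0,-0.102],[21.6,-21.3,0,-0.102],[21.6,-21.3,0,-0.102],[21.6,-21.3,0,-0.102],[21.4,-21.7,0,-0.101]]], grip=-1)

```text
time_s: 1.3
ee_pos: [0.4471, 0.26, 0.2052]
eef_rot: [-1.23, 1.57, -2.805]
force: [0.7, -0.2, -0.5]
grip_width: 0.094
```

send_rows(rows=[[[0,0,0,0],[0,0,0,0]]])

```text
time_s: 1.5
ee_pos: [0.4463, 0.2609, 0.2051]
eef_rot: [-1.376, 1.57, -2.947]
force: [-0.5, -0.0, -1.1]
grip_width: 0.0939
```

```bash
cat >> h.py <<'E'
from scipy.spatial.transform import Rotation as R
def wristcloud():
    o=ctrl.get_obs();p,d=ctrl.camera("wrist");c=ctrl.camera_params("wrist")
    T=np.eye(4);T[:3,:3]=R.from_euler('xyz',o['eef_rot']).as_matrix();T[:3,3]=o['ee_pos'];T=T@c['mount']
    f=192/np.tan(np.radians(c['vertical_fov']/2));v,u=np.mgrid[:384,:512]
    r=np.stack([(u-c['cx'])/f,-(v-c['cy'])/f,-np.ones(u.shape)],-1)
    W=(r*d[...,None])@T[:3,:3].T+T[:3,3];W[d==0]=np.nan
    return o,p,W
E
python3 - <<'E'
from h import *
o,p,W=wristcloud();print(o['ee_pos'],o['eef_rot'],o['time_s'],o['force'])
cv2.imwrite("pics/w1.png",p[:,:,::-1])
hsv=cv2.cvtColor(p,cv2.COLOR_RGB2HSV);m=(hsv[...,0]>60)&(hsv[...,0]<95)&(hsv[...,1]>60)
Z=W[...,2];print('table',np.nanmedian(Z[(Z<.01)]))
for lo,hi in [(.005,.028),(.036,.06)]:
    Q=W[m&(Z>lo)&(Z<hi)];print(len(Q),Q.min(0),Q.max(0),Q.mean(0))
E
```

```text
[0.44634947 0.26088109 0.20513027] [-1.37641087  1.57006464 -2.946971  ] 1.5 [-0.49673968 -0.03870062 -1.0799604 ]
table 0.0005545221637912601
49 [0.42871652 0.27590983 0.01132634] [0.46463439 0.28628166 0.02746936] [0.44590936 0.28403691 0.02079492]
673 [0.42902738 0.24523669 0.03600035] [0.45994819 0.27884598 0.04475955] [0.44460407 0.26219942 0.04166491]
```

View pics/w1.png

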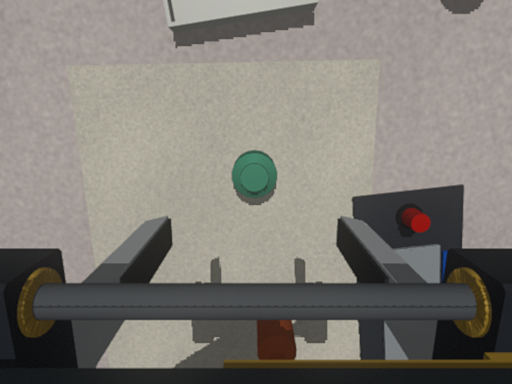

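The wrist view has the inkwell at (255,177), which gives (0.445, 0.262). That agrees, so I descend.

send_rows(rows=[[[0,1,-30,0],[-1,0,-30,0],[0,0,-30,0],[0,0,-30,0],[0,0,-25,0],[0,0,-20,0],[0,0,-15,0],[0,0,-10,0],[0,0,-7,0],[0,0,-3,0],[0,0,0,0],[0,0,0,0]]], newtons=20)

```text
time_s: 2.75
ee_pos: [0.4457, 0.2623, 0.006]
eef_rot: [2.075, 1.57, 0.504]
force: [0.3, 0.3, 0.2]
grip_width: 0.094
```

send_rows(rows=[[[0,0,0,0],[0,0,0,0],[0,0,0,0],[0,0,0,0],[0,0,0,0],[0,0,0,0],[0,0,0,0],[0,0,0,0],[0,0,0,0],[0,0,0,0]]], grip=1, newtons=20)

```text
time_s: 3.75
ee_pos: [0.4455, 0.2621, 0.0055]
eef_rot: [1.926, 1.571, 0.355]
force: [-0.4, -0.1, 0.2]
grip_width: 0.0493
```

Gripped: the opening is 49 mm. Now I lift and carry it to orange, at about (0.670, −0.133).

send_rows(rows=[[[0,0,8,0],[0,0,15,0],[0,0,25,0],[0,0,25,0],[15,-13,17,0],[28,-25,0,0],[28,-25,0,0],[28,-25,0,0],[28,-25,0,0],[28,-25,0,0],[28,-25,0,0],[28,-25,0,0]]])

```text
time_s: 4.95
ee_pos: [0.6573, 0.0729, 0.0958]
eef_rot: [-1.929, 1.57, 2.783]
force: [-0.3, 0.5, -1.7]
grip_width: 0.0492
```

send_rows(rows=[[[14,-25,0,0],[0,-26,0,0],[0,-26,0,0],[0,-26,0,0],[0,-26,0,0],[0,-26,0,0],[0,-26,0,0],[0,-16,0,0],[0,-10,0,0],[0,0,0,0],[0,0,0,0]]])

```text
time_s: 6.05
ee_pos: [0.6705, -0.1321, 0.0954]
eef_rot: [-2.603, 1.57, 2.11]
force: [-0.2, 0.1, -1.7]
grip_width: 0.0496
```

```bash
cat > pads.py <<'E'
from h import *
import sys
o,p,W=wristcloud();print(o['ee_pos'],o['time_s'],o['force'],o['grip_width'])
cv2.imwrite(sys.argv[1],p[:,:,::-1])
hsv=cv2.cvtColor(p,cv2.COLOR_RGB2HSV)
Z=W[...,2];m=((Z>.006)&(Z<.014)&(hsv[...,1]<40)&(hsv[...,2]>80)).astype(np.uint8)
m=cv2.morphologyEx(m,cv2.MORPH_OPEN,np.ones((3,3)))
k,l,st,ce=cv2.connectedComponentsWithStats(m)
for i in range(1,k):
    if st[i,4]>400:
        Q=W[l==i];r=cv2.minAreaRect((Q[:,:2]*1000).astype(np.float32));print(st[i],np.round(r[0],1),np.round(r[1],1),round(r[2],1),'z',Q[:,2].mean().round(4))
E
python3 pads.py pics/w2.png
```

```text
[ 0.67050003 -0.13210334  0.09543573] 6.05 [-0.23389679  0.14614056 -1.70085074] 0.04960185724659322
[182   0  95  13 696] [651.2  10.3] [68.2  7.8] 1.2 z 0.01
[ 188   31  102  105 8775] [658.5 -44.9] [70.1 70.2] 6.6 z 0.0102
[290  43  15  69 613] [702.2 -39.8] [ 8.2 49.9] 6.1 z 0.0072
[ 206  152   92   70 3676] [ 668.3 -128.6] [70.1 59.1] 6.5 z 0.0101
```

View pics/w2.png

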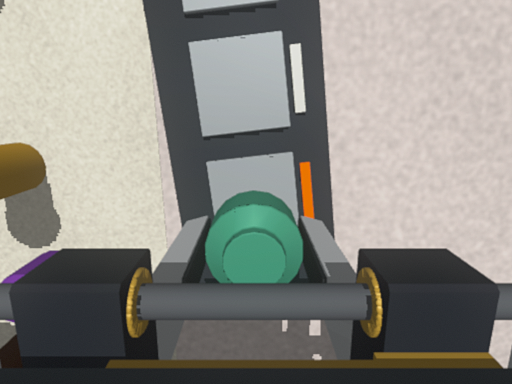

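The wrist view gives the white pad at (0.6585, −0.0449), so orange is at (0.669, −0.134). Lowering.

send_rows(rows=[[[-1.5,-2,-10,0],[0,0,-20,0],[0,0,-20,0],[0,0,-15,0],[0,0,-7,0],[0,0,-3,0],[0,0,-2,0],[0,0,0,0],[0,0,-1,0],[0,0,-1,0],[0,0,0,0]]])

```text
time_s: 7.2
ee_pos: [0.669, -0.135, 0.0165]
eef_rot: [1.358, 1.571, -0.212]
force: [-0.2, 0.8, -2.0]
grip_width: 0.0492
```

send_rows(rows=[[[0,0,-0.5,0],[0,0,-0.5,0],[0,0,0,0],[0,0,0,0]]])

```text
time_s: 7.6
ee_pos: [0.669, -0.135, 0.0155]
eef_rot: [1.141, 1.571, -0.429]
force: [0.3, 0.3, -1.1]
grip_width: 0.0492
```

send_rows(rows=[[[0,0,-0.5,0],[0,0,0,0],[0,0,0,0]]])

```text
time_s: 7.9
ee_pos: [0.669, -0.135, 0.0155]
eef_rot: [1.131, 1.571, -0.44]
force: [-3.2, 0.6, 5.9]
grip_width: 0.0491
```

In contact, with +6 N upward on the tool. I release and lift.

send_rows(rows=[[[0,0,0,0],[0,0,0,0],[0,0,0,0],[0,0,0,0],[0,0,0,0],[0,0,0,0],[0,0,0,0],[0,0,0,0]]], grip=-1)

```text
time_s: 8.7
ee_pos: [0.669, -0.135, 0.015]
eef_rot: [0.948, 1.571, -0.623]
force: [-0.3, 0.8, -0.9]
grip_width: 0.0939
```

send_rows(rows=[[[0,0,5,0],[0,0,15,0],[0,0,30,0],[0,0,35,0],[0,0,35,0],[0,0,35,0],[0,0,20,0],[-20,-15,0,0],[-30,-21,0,0],[-30,-21,0,0]]])

```text
time_s: 9.7
ee_pos: [0.588, -0.1923, 0.1913]
eef_rot: [1.165, 1.569, -0.405]
force: [0.0, -0.4, 1.0]
grip_width: 0.0939
```

send_rows(rows=[[[-30,-21,0,0],[-30,-21,0,0],[-30,-21,0,0],[-25,-17,0,0],[-12,-9,0,0],[0,0,0,0],[0,0,0,0]]])

```text
time_s: 10.4
ee_pos: [0.4627, -0.2806, 0.1905]
eef_rot: [1.26, 1.57, -0.311]
force: [-0.4, 0.6, -0.1]
grip_width: 0.0937
```

```bash
cat > obj.py <<'E'
from h import *
import sys
# args: png x y r zlo
o,p,W=wristcloud();print(o['ee_pos'],o['time_s'],o['force'],o['grip_width'])
cv2.imwrite(sys.argv[1],p[:,:,::-1])
x,y,zlo,zhi=map(float,sys.argv[2:6]);Z=W[...,2]
m=(np.hypot(W[...,0]-x,W[...,1]-y)<.04)&(Z>zlo)&(Z<zhi)
Q=W[m];print(len(Q),p[m].mean(0),Q.min(0).round(4),Q.max(0).round(4),Q.mean(0).round(4));print(cv2.minEnclosingCircle((Q[:,:2]*1000).astype(np.float32)))
E
python3 obj.py pics/w3.png .462 -.281 .040 .07
```

```text
[ 0.4627223  -0.28061335  0.19050943] 10.4 [-0.3824744   0.63516246 -0.10989893] 0.09372979194247102
1486 [72.22745626 56.60969044 46.48519515] [ 0.4397 -0.3042  0.0403] [ 0.4826 -0.2607  0.0661] [ 0.4608 -0.2804  0.0531]
((460.7740783691406, -282.4548645019531), 21.868356704711914)
```

View pics/w3.png

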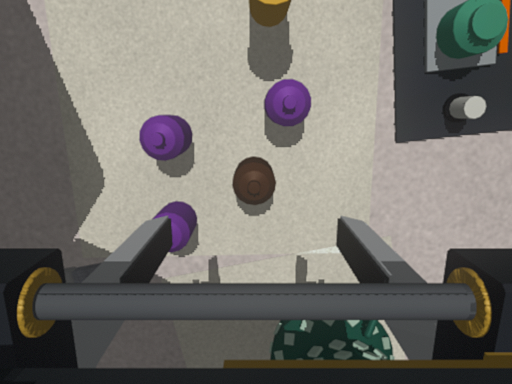

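The brown box is at (255,181), which gives (0.461, −0.282) with a radius of 21.9 mm. The purple ones and the vessel are clear of the fingers. Descending to TCP z 13 mm.

send_rows(rows=[[[-1.5,-1.5,-25,0],[0,0,-30,0],[0,0,-30,0],[0,0,-30,0],[0,0,-25,0],[0,0,-20,0],[0,0,-10,0],[0,0,-5,0],[0,0,-2,0],[0,0,0,0],[0,0,0,0]]])

```text
time_s: 11.55
ee_pos: [0.4609, -0.2826, 0.0137]
eef_rot: [0.959, 1.57, -0.611]
force: [-0.5, -1.0, 1.0]
grip_width: 0.094
```

send_rows(rows=[[[0,0,0,0],[0,0,0,0],[0,0,0,0],[0,0,0,0],[0,0,0,0],[0,0,0,0],[0,0,0,0],[0,0,0,0],[0,0,0,0],[0,0,0,0]]], grip=1, newtons=20)

```text
time_s: 12.55
ee_pos: [0.4605, -0.2825, 0.013]
eef_rot: [1.157, 1.571, -0.414]
force: [0.5, 0.5, -0.4]
grip_width: 0.0436
```

send_rows(rows=[[[0,0,8,0],[0,0,17,0],[0,0,25,0],[0,0,25,0],[0,0,17,0],[10,12,0,0],[22,26,0,0],[22,26,0,0],[22,26,0,0],[22,26,0,0],[22,26,0,0],[22,26,0,0]]])

```text
time_s: 13.75
ee_pos: [0.603, -0.1122, 0.104]
eef_rot: [-1.892, 1.569, 2.821]
force: [0.1, -1.1, -2.2]
grip_width: 0.0433
```

send_rows(rows=[[[22,26,0,0],[22,26,0,0],[12,17.5,0,0],[0,0,0,0],[0,0,0,0]]])

```text
time_s: 14.25
ee_pos: [0.658, -0.0443, 0.1039]
eef_rot: [-1.601, 1.569, 3.112]
force: [-1.1, -0.3, -1.8]
grip_width: 0.0437
```

```bash
python3 pads.py pics/w4.png
```

```text
[ 0.65795412 -0.04431795  0.10386796] 14.25 [-1.10405281 -0.31971721 -1.75861235] 0.04371503644470687
[187   0  94  14 826] [641.2  99.5] [69.7  9.2] 0.1 z 0.0098
[ 193   31   99  103 8269] [648.1  44.6] [70.2 70.2] 6.7 z 0.0101
[ 210  149   90   70 4030] [657.9 -39.8] [70.1 60.1] 6.6 z 0.0101
[301 159  14  57 480] [702.1 -39.8] [ 8. 50.] 6.8 z 0.0071
```

View pics/w4.png

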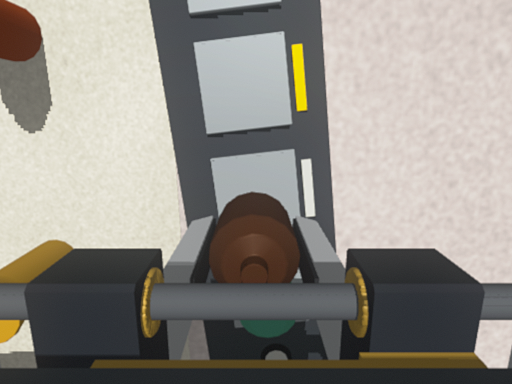

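Yellow is at (0.648, 0.0446), which confirms white at (0.6585, −0.0449). Lowering to contact at about z 23 mm.

send_rows(rows=[[[0.5,-0.5,-10,0],[0,0,-20,0],[0,0,-20,0],[0,0,-15,0],[0,0,-8,0],[0,0,-4,0],[0,0,-2,0],[0,0,-1,0],[0,0,0,0],[0,0,-0.5,0],[0,0,0,0]]])

```text
time_s: 15.4
ee_pos: [0.6591, -0.0454, 0.0248]
eef_rot: [1.481, 1.57, -0.09]
force: [0.1, -0.3, -2.3]
grip_width: 0.0435
```

send_rows(rows=[[[0,0,-0.5,0],[0,0,0,0],[0,0,0,0]]])

```text
time_s: 15.7
ee_pos: [0.659, -0.0455, 0.0239]
eef_rot: [-0.816, 1.571, -2.387]
force: [-0.4, -0.1, -1.1]
grip_width: 0.0435
```

send_rows(rows=[[[0,0,-0.5,0],[0,0,0,0],[0,0,0,0]]])

```text
time_s: 16.0
ee_pos: [0.6589, -0.0454, 0.0234]
eef_rot: [-1.871, 1.571, 2.841]
force: [0.2, 0.8, -2.6]
grip_width: 0.0437
```

send_rows(rows=[[[0,0,-0.5,0],[0,0,0,0],[0,0,0,0]]])

```text
time_s: 16.3
ee_pos: [0.659, -0.0454, 0.023]
eef_rot: [0.964, 1.571, -0.607]
force: [-0.5, -0.1, -1.0]
grip_width: 0.0438
```

send_rows(rows=[[[0,0,-0.5,0],[0,0,0,0],[0,0,0,0]]])

```text
time_s: 16.6
ee_pos: [0.659, -0.0455, 0.0229]
eef_rot: [1.342, 1.571, -0.229]
force: [-3.9, -0.2, 5.2]
grip_width: 0.0434
```

Contact made. I release, then rise clear (box top is at 74 mm) and go to the beaker.

send_rows(rows=[[[0,0,0,0],[0,0,0,0],[0,0,0,0],[0,0,0,0],[0,0,0,0],[0,0,0,0],[0,0,0,0],[0,0,0,0]]], grip=-1)

```text
time_s: 17.4
ee_pos: [0.659, -0.0455, 0.0224]
eef_rot: [-1.317, 1.571, -2.888]
force: [0.6, -0.4, -0.2]
grip_width: 0.0939
```

send_rows(rows=[[[0,0,5,0],[0,0,15,0],[0,0,30,0],[0,0,35,0],[0,0,35,0],[0,0,35,0],[0,0,25,0],[-15,-5,0,0],[-30,-10,0,0],[-30,-10,0,0],[-30,-10,0,0],[-30,-11,0,0]]])

```text
time_s: 18.6
ee_pos: [0.5227, -0.0916, 0.2038]
eef_rot: [1.352, 1.569, -0.218]
force: [0.5, -0.6, 0.5]
grip_width: 0.0938
```

send_rows(rows=[[[-30,-11,0,0],[-16,-6,0,0],[0,0,0,0],[0,0,0,0]]])

```text
time_s: 19.0
ee_pos: [0.4785, -0.1085, 0.2036]
eef_rot: [1.331, 1.569, -0.241]
force: [-0.2, 0.0, 0.1]
grip_width: 0.0941
```

```bash
python3 obj.py pics/w5.png .478 -.1085 .075 .1
```

```text
[ 0.47850876 -0.10845565  0.20357454] 19.0 [-0.23630906  0.02983865  0.10651977] 0.09407022684811901
2058 [179.39067055 138.97230321  48.12973761] [ 0.4527 -0.132   0.0819] [ 0.4996 -0.0847  0.0881] [ 0.4757 -0.1079  0.0861]
((475.66241455078125, -108.51653289794922), 23.95933723449707)
```

View pics/w5.png

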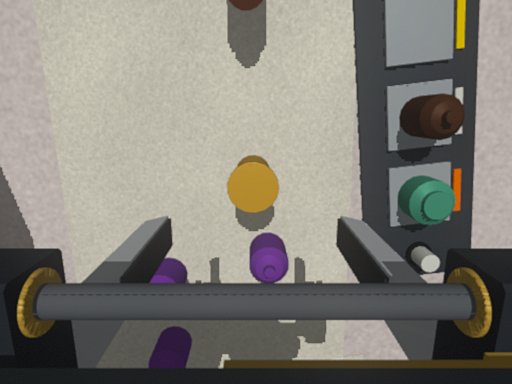

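The beaker's top is at (253,188), which gives (0.476, −0.1085). Grasp with TCP at z 37 mm.

send_rows(rows=[[[-2,0,-20,0],[0,0,-30,0],[0,0,-30,0],[0,0,-30,0],[0,0,-25,0],[0,0,-18,0],[0,0,-8,0],[0,0,-4,0],[0,0,-1.5,0],[0,0,0,0],[0,0,0,0]]])

```text
time_s: 20.15
ee_pos: [0.4764, -0.1085, 0.0366]
eef_rot: [1.265, 1.57, -0.306]
force: [-0.3, -0.5, 0.5]
grip_width: 0.094
```

send_rows(rows=[[[0,0,0,0],[0,0,0,0],[0,0,0,0],[0,0,0,0],[0,0,0,0],[0,0,0,0],[0,0,0,0],[0,0,0,0],[0,0,0,0],[0,0,0,0]]], grip=1, newtons=20)

```text
time_s: 21.15
ee_pos: [0.476, -0.1084, 0.036]
eef_rot: [1.399, 1.571, -0.172]
force: [0.5, 0.2, 0.3]
grip_width: 0.0466
```

The opening is 46.6 mm and the wall is 40 mm, so I let it settle and check.

send_rows(rows=[[[0,0,0,0],[0,0,0,0],[0,0,0,0],[0,0,0,0],[0,0,0,0]]])

```text
time_s: 21.65
ee_pos: [0.476, -0.1084, 0.036]
eef_rot: [1.206, 1.571, -0.365]
force: [0.9, -0.1, 1.0]
grip_width: 0.047
```

```bash
python3 obj.py pics/w6.png .476 -.1085 .075 .1
python3 - <<'E'
from h import *
p,d=ctrl.camera("side");cv2.imwrite("pics/s6.png",cv2.resize(p[130:250,200:360,::-1],(800,600),interpolation=cv2.INTER_CUBIC))
E
```

```text
[ 0.47599888 -0.1084464   0.03596944] 21.65 [ 0.88867453 -0.1414879   0.95116611] 0.04695442539407589
7849 [140.79092878 111.88724678  40.69206268] [ 0.4392 -0.1327  0.075 ] [ 0.5105 -0.0847  0.1   ] [ 0.4748 -0.1001  0.0869]
((474.8277282714844, -98.61619567871094), 35.66384506225586)
```

View pics/w6.png

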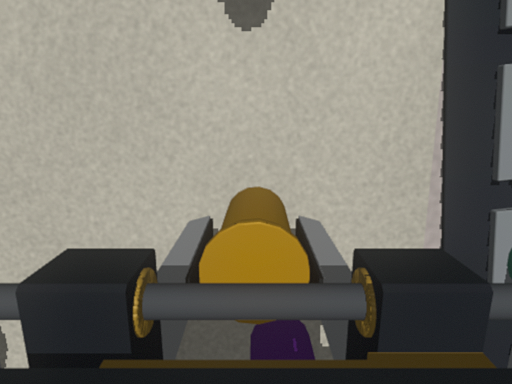

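View pics/s6.png

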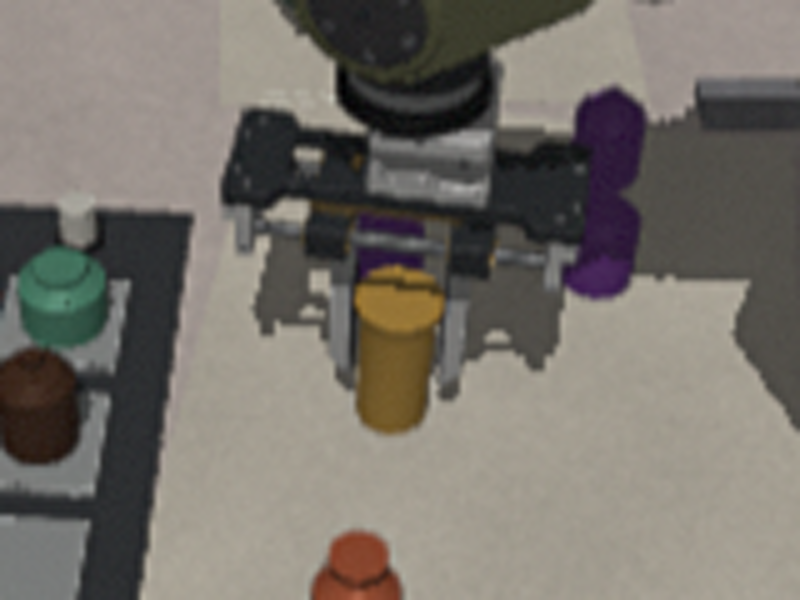

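The side view shows the fingers upright, closed on the beaker's flared rim (crop ~(398,300)). A widening top can't slip down out of the jaws. I raise the force, lift a little and check.

send_rows(rows=[[[0,0,0,0],[0,0,0,0],[0,0,2,0],[0,0,3,0],[0,0,5,0],[0,0,5,0],[0,0,0,0]]], newtons=35)

```text
time_s: 22.45
ee_pos: [0.4763, -0.1085, 0.0518]
eef_rot: [1.257, 1.57, -0.314]
force: [0.3, -0.1, -2.0]
grip_width: 0.0462
```

Run:
```python
from h import *
p,d=ctrl.camera("side");cv2.imwrite("pics/s7.png",cv2.resize(p[130:250,200:360,::-1],(800,600),interpolation=cv2.INTER_CUBIC))
```

```text
(no output)
```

View pics/s7.png

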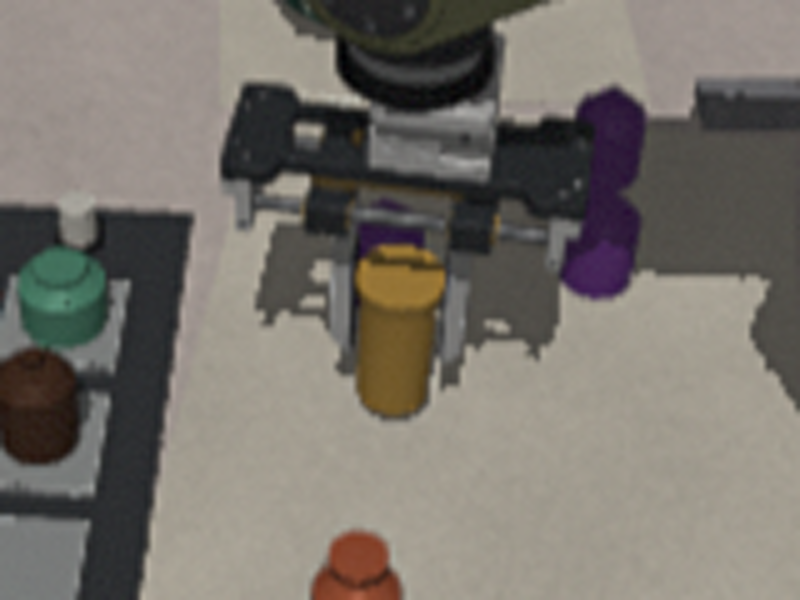

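Lifted and upright. Carrying to yellow (0.648, 0.0446).

send_rows(rows=[[[0,0,10,0],[0,0,20,0],[0,0,20,0],[0,0,10,0],[10,9,0,0],[20,18,0,0],[22,20,0,0],[22,20,0,0],[22,20,0,0],[22,20,0,0],[22,20,0,0],[20,16,0,0]]])

```text
time_s: 23.7
ee_pos: [0.6367, 0.0366, 0.1095]
eef_rot: [-1.664, 1.569, 3.049]
force: [-0.2, -0.2, -1.8]
grip_width: 0.0463
```

send_rows(rows=[[[12,10,0,0],[0,0,0,0],[0,0,0,0]]])

```text
time_s: 24.0
ee_pos: [0.6474, 0.0449, 0.1097]
eef_rot: [-1.525, 1.569, -3.095]
force: [-0.7, -0.3, -1.5]
grip_width: 0.0463
```

```bash
python3 - <<'E'
from h import *
o,p,W=wristcloud();print(o['ee_pos'],o['force'],o['grip_width'])
cv2.imwrite("pics/w8.png",p[:,:,::-1])
hsv=cv2.cvtColor(p,cv2.COLOR_RGB2HSV);m=(hsv[...,0]>15)&(hsv[...,0]<28)&(hsv[...,1]>120)&(W[...,2]>.1)
Q=W[m];print(np.percentile(Q[:,2],[5,25,50,75,95]),len(Q))
T=Q[abs(Q[:,2]-np.percentile(Q[:,2],60))<.004]; A=np.c_[T[:,:2],np.ones(len(T))];print('plane',np.linalg.lstsq(A,T[:,2],rcond=None)[0],T.mean(0),T.min(0),T.max(0))
E
python3 pads.py pics/w8b.png
```

```text
[0.64743467 0.0448869  0.10968717] [-0.67803158 -0.28380862 -1.5031926 ] 0.046334982725516685
[0.12428665 0.15974121 0.16077239 0.23257303 0.23498661] 13126
plane [-0.00173745 -0.07529143  0.23010718] [0.64616152 0.0717588  0.22358168] [0.62100604 0.06045598 0.21899365] [0.67195201 0.0779271  0.2269781 ]
[0.64735088 0.04448356 0.11011355] 24.05 [-0.62742662 -0.4060288  -2.01237503] 0.04648338225582027
[ 195   32   96  100 7898] [637.7 134. ] [70.1 70.1] 6.7 z 0.0102
[ 211  147   88   80 3965] [648.1  44.6] [70. 70.] 6.6 z 0.0101
```

View pics/w8.png

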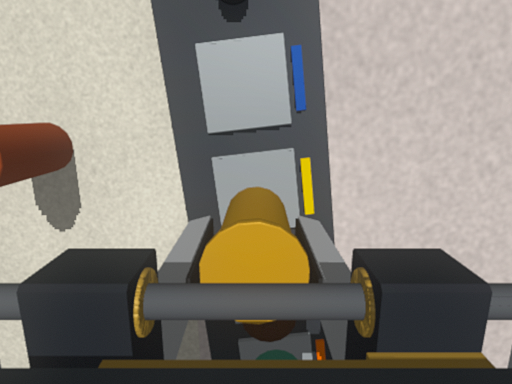

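The beaker's top is 50–51 mm above the TCP, so it has not slipped. Contact is expected at TCP z ≈ 46 mm.

send_rows(rows=[[[0.5,0,-10,0],[0,0,-20,0],[0,0,-15,0],[0,0,-9,0],[0,0,-4,0],[0,0,-2,0],[0,0,-1,0],[0,0,0,0],[0,0,-0.5,0],[0,0,0,0],[0,0,0,0]]])

```text
time_s: 25.2
ee_pos: [0.6485, 0.0446, 0.0496]
eef_rot: [1.629, 1.571, 0.058]
force: [0.2, -0.3, -2.1]
grip_width: 0.0462
```

send_rows(rows=[[[0,0,-0.5,0],[0,0,0,0],[0,0,0,0]]])

```text
time_s: 25.5
ee_pos: [0.6484, 0.0446, 0.0489]
eef_rot: [-1.406, 1.571, -2.976]
force: [-0.1, 0.3, -1.6]
grip_width: 0.0464
```

send_rows(rows=[[[0,0,-0.5,0],[0,0,0,0],[0,0,0,0]]])

```text
time_s: 25.8
ee_pos: [0.6485, 0.0446, 0.0484]
eef_rot: [-1.14, 1.571, -2.711]
force: [-0.2, 0.3, -2.1]
grip_width: 0.0465
```

send_rows(rows=[[[0,0,-0.5,0],[0,0,0,0],[0,0,-0.5,0],[0,0,0,0],[0,0,-0.5,0],[0,0,0,0],[0,0,0,0]]])

```text
time_s: 26.5
ee_pos: [0.6484, 0.0445, 0.0469]
eef_rot: [-1.535, 1.571, -3.106]
force: [0.1, -0.7, -2.4]
grip_width: 0.0462
```

send_rows(rows=[[[0,0,-0.5,0],[0,0,0,0],[0,0,0,0]]])

```text
time_s: 26.8
ee_pos: [0.6485, 0.0446, 0.0464]
eef_rot: [-1.864, 1.571, 2.848]
force: [0.3, 0.5, -2.0]
grip_width: 0.0464
```

send_rows(rows=[[[0,0,-0.5,0],[0,0,0,0],[0,0,0,0]]])

```text
time_s: 27.1
ee_pos: [0.6485, 0.0445, 0.046]
eef_rot: [1.431, 1.571, -0.14]
force: [0.4, 0.4, -1.2]
grip_width: 0.0465
```

send_rows(rows=[[[0,0,-0.5,0],[0,0,0,0],[0,0,0,0]]])

```text
time_s: 27.4
ee_pos: [0.6487, 0.0445, 0.0459]
eef_rot: [1.57, 1.57, -0.0]
force: [-1.0, -0.3, 5.9]
grip_width: 0.046
```

Contact as predicted. I release and go to the flask.

send_rows(rows=[[[0,0,0,0],[0,0,0,0],[0,0,0,0],[0,0,0,0],[0,0,0,0],[0,0,0,0],[0,0,0,0],[0,0,0,0],[0,0,0,0]]], grip=-1)

```text
time_s: 28.3
ee_pos: [0.6485, 0.0446, 0.0454]
eef_rot: [0.749, 1.571, -0.822]
force: [0.4, -0.3, 0.6]
grip_width: 0.0938
```

send_rows(rows=[[[0,0,5,0],[0,0,15,0],[0,0,30,0],[0,0,35,0],[0,0,35,0],[0,0,35,0],[0,0,15,0],[-15,3,0,0],[-30,6,0,0],[-30,6,0,0],[-30,6,0,0],[-30,6,0,0]]])

```text
time_s: 29.5
ee_pos: [0.5122, 0.0717, 0.2167]
eef_rot: [1.658, 1.569, 0.088]
force: [1.2, 0.9, 0.3]
grip_width: 0.0936
```

send_rows(rows=[[[-28,6,0,0],[-16,4,0,0],[0,0,0,0],[0,0,0,0]]])

```text
time_s: 29.9
ee_pos: [0.47, 0.0816, 0.2166]
eef_rot: [1.658, 1.569, 0.088]
force: [0.7, 0.8, 0.2]
grip_width: 0.094
```

```bash
python3 obj.py pics/w9.png .4697 .0815 .060 .125
```

```text
[0.46999147 0.08155471 0.21656701] 29.9 [0.68248064 0.76161898 0.23061735] 0.0940320084279355
1536 [151.79036458  79.14583333  51.06770833] [0.4478 0.0635 0.0602] [0.4883 0.1041 0.1126] [0.4683 0.088  0.0972]
((468.2586975097656, 83.57658386230469), 20.826332092285156)
```

View pics/w9.png

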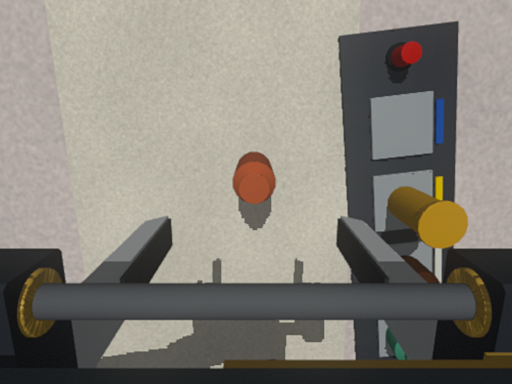

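The flask is at (255,178), which gives (0.468, 0.083). Grasp with TCP at z 55 mm.

send_rows(rows=[[[-1.5,1.5,-20,0],[0,0,-30,0],[0,0,-30,0],[0,0,-30,0],[0,0,-25,0],[0,0,-15,0],[0,0,-7,0],[0,0,-3.5,0],[0,0,-1,0],[0,0,0,0],[0,0,0,0]]])

```text
time_s: 31.05
ee_pos: [0.4683, 0.0831, 0.0546]
eef_rot: [1.669, 1.57, 0.098]
force: [1.1, 0.6, 0.6]
grip_width: 0.0942
```

send_rows(rows=[[[0,0,0,0],[0,0,0,0],[0,0,0,0],[0,0,0,0],[0,0,0,0],[0,0,0,0],[0,0,0,0],[0,0,0,0],[0,0,0,0],[0,0,0,0],[0,0,0,0]]], grip=1, newtons=25)

```text
time_s: 32.15
ee_pos: [0.4681, 0.0831, 0.054]
eef_rot: [1.659, 1.57, 0.088]
force: [1.5, -0.1, -0.8]
grip_width: 0.0419
```

send_rows(rows=[[[0,0,6,0],[0,0,12,0],[0,0,17,0],[0,0,15,0],[10,5,0,0],[20,8,0,0],[24,8,0,0],[24,8,0,0],[24,8,0,0],[24,7,0,0],[22,4,0,0],[14,2,0,0]]])

```text
time_s: 33.35
ee_pos: [0.6312, 0.1337, 0.1028]
eef_rot: [-1.467, 1.57, -3.038]
force: [-0.5, -0.3, -2.8]
grip_width: 0.0416
```

send_rows(rows=[[[7.5,1,0,0],[0,0,0,0],[0,0,0,0],[0,0,0,0]]])

```text
time_s: 33.75
ee_pos: [0.637, 0.134, 0.104]
eef_rot: [-1.484, 1.571, -3.055]
force: [-0.1, -0.3, -3.9]
grip_width: 0.0418
```

```bash
python3 pads.py pics/w10.png
```

```text
[0.63699561 0.13404091 0.10397224] 33.75 [-0.06643723 -0.31179712 -3.90054196] 0.041782060987521956
[ 210  148   90   70 3486] [637.2 139.5] [70.  59.1] 6.6 z 0.0101
```

View pics/w10.png

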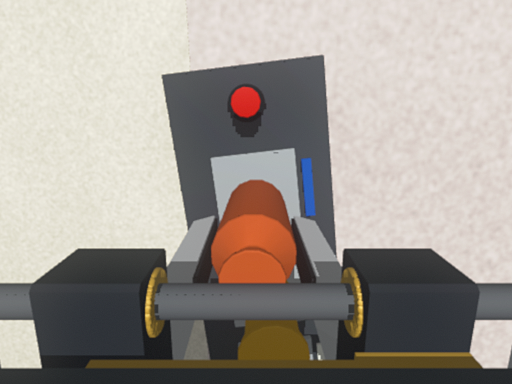

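The red post at (245,102) stands beside the blue pad, with the flask over the pad. Lowering; contact is expected at z 64 mm.

send_rows(rows=[[[0.5,0,-8,0],[0,0,-12,0],[0,0,-10,0],[0,0,-5,0],[0,0,-2,0],[0,0,-1,0],[0,0,-0.5,0],[0,0,0,0],[0,0,0,0]]])

```text
time_s: 34.7
ee_pos: [0.6381, 0.1341, 0.0658]
eef_rot: [1.7, 1.57, 0.129]
force: [0.6, -0.7, -2.9]
grip_width: 0.0415
```

send_rows(rows=[[[0,0,-0.5,0],[0,0,0,0],[0,0,0,0]]])

```text
time_s: 35.0
ee_pos: [0.638, 0.1341, 0.065]
eef_rot: [1.506, 1.571, -0.065]
force: [-0.5, -0.1, -3.4]
grip_width: 0.0416
```

send_rows(rows=[[[0,0,-0.5,0],[0,0,0,0],[0,0,0,0]]])

```text
time_s: 35.3
ee_pos: [0.6379, 0.1341, 0.0644]
eef_rot: [-1.33, 1.571, -2.901]
force: [0.7, -0.1, -3.8]
grip_width: 0.0417
```

send_rows(rows=[[[0,0,-0.5,0],[0,0,0,0],[0,0,0,0]]])

```text
time_s: 35.6
ee_pos: [0.638, 0.1341, 0.0641]
eef_rot: [1.723, 1.571, 0.153]
force: [-0.1, -0.4, -2.2]
grip_width: 0.0418
```

send_rows(rows=[[[0,0,-0.5,0],[0,0,0,0],[0,0,0,0]]])

```text
time_s: 35.9
ee_pos: [0.6381, 0.1341, 0.064]
eef_rot: [1.753, 1.57, 0.182]
force: [-1.1, -0.0, 4.2]
grip_width: 0.0414
```

Contact made. I release, rise and draw back.

send_rows(rows=[[[0,0,0,0],[0,0,0,0],[0,0,0,0],[0,0,0,0],[0,0,0,0],[0,0,0,0],[0,0,0,0],[0,0,0,0],[0,0,0,0]]], grip=-1)

```text
time_s: 36.8
ee_pos: [0.638, 0.1341, 0.0635]
eef_rot: [1.16, 1.571, -0.411]
force: [0.4, -0.4, 0.0]
grip_width: 0.0938
```

send_rows(rows=[[[0,0,5,0],[0,0,15,0],[0,0,30,0],[0,0,35,0],[0,0,35,0],[0,0,30,0],[-15,5,0,0],[-30,10,0,0],[-30,15,0,0],[-30,15,0,0],[-30,15,0,0],[-30,15,0,0]]])

```text
time_s: 38.0
ee_pos: [0.4718, 0.2095, 0.2148]
eef_rot: [1.925, 1.569, 0.355]
force: [0.4, 0.3, -0.1]
grip_width: 0.094
```

send_rows(rows=[[[-20,15,0,0],[-20,30,0,0],[-20,30,0,0],[-20,30,0,0],[-10,10,0,0],[0,0,0,0],[0,0,0,0]]])

```text
time_s: 38.7
ee_pos: [0.3834, 0.3236, 0.214]
eef_rot: [1.855, 1.57, 0.285]
force: [-0.4, 0.3, -0.2]
grip_width: 0.0938
```

Run:
```python
from h import *
T={'flask':(.6379,.134,.120),'beaker':(.6481,.0446,.096),'box':(.6584,-.0449,.074),'inkwell':(.6687,-.1343,.052)}
for n in ["top","side"]:
    p,d=ctrl.camera(n);cv2.imwrite(f"pics/{n}11.png",cv2.resize(p[:,:,::-1],(800,600),interpolation=cv2.INTER_CUBIC))
    P,uv=cloud(n,d,np.ones(d.shape,bool))
    for k,(x,y,h) in T.items():
        s=(np.hypot(P[:,0]-x,P[:,1]-y)<.045)&(P[:,2]>h-.03)&(P[:,2]<h+.02);Q=P[s];zt=np.percentile(Q[:,2],97)
        U=Q[Q[:,2]>zt-.006];c,r=cv2.minEnclosingCircle((U[:,:2]*1000).astype(np.float32));c2,r2=cv2.minEnclosingCircle((Q[:,:2]*1000).astype(np.float32))
        print(n,k,'ztop %.4f want %.3f'%(zt,h),'top d',np.round(np.array(c)-[x*1000,y*1000],1),round(r,1),'all d',np.round(np.array(c2)-[x*1000,y*1000],1),round(r2,1))
print(ctrl.get_obs()['time_s'])
```

```text
top flask ztop 0.1222 want 0.120 top d [ 1.3 -1.6] 14.0 all d [ 0.3 -2.4] 20.5
top beaker ztop 0.0992 want 0.096 top d [ 1.  -2.3] 23.6 all d [ 1.4 -2.2] 24.0
top box ztop 0.0739 want 0.074 top d [-3.8  0.6] 10.5 all d [-0.2 -2.7] 21.7
top inkwell ztop 0.0543 want 0.052 top d [-2.4 -5. ] 16.7 all d [-0.7 -3.1] 24.7
side flask ztop 0.1212 want 0.120 top d [1.6 0.5] 14.6 all d [1. 2.] 20.8
side beaker ztop 0.0977 want 0.096 top d [ 2.5 -0.5] 25.4 all d [ 2.5 -0.5] 25.4
side box ztop 0.0734 want 0.074 top d [0.4 0.6] 6.2 all d [-0.5  2.7] 22.4
side inkwell ztop 0.0527 want 0.052 top d [ 2.2 -0.1] 16.5 all d [0.7 0.3] 26.4
38.8
```

View pics/top11.png

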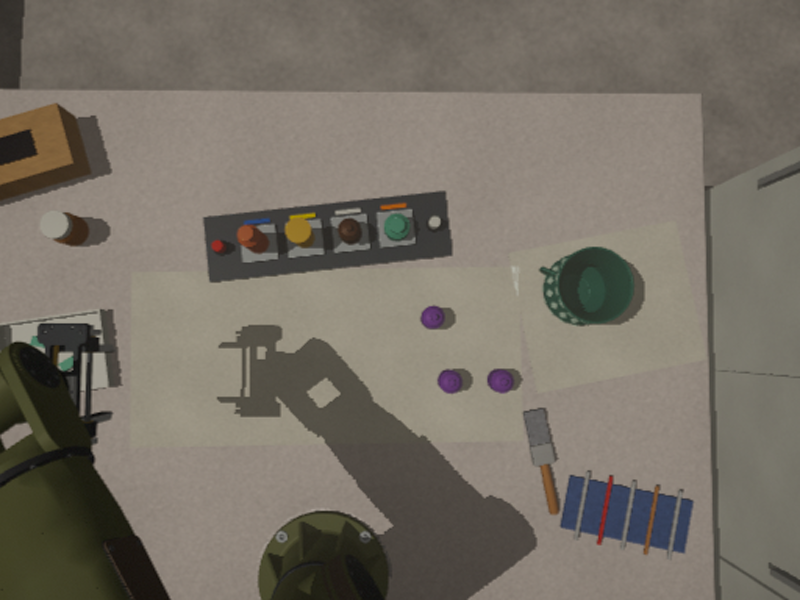

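View pics/side11.png

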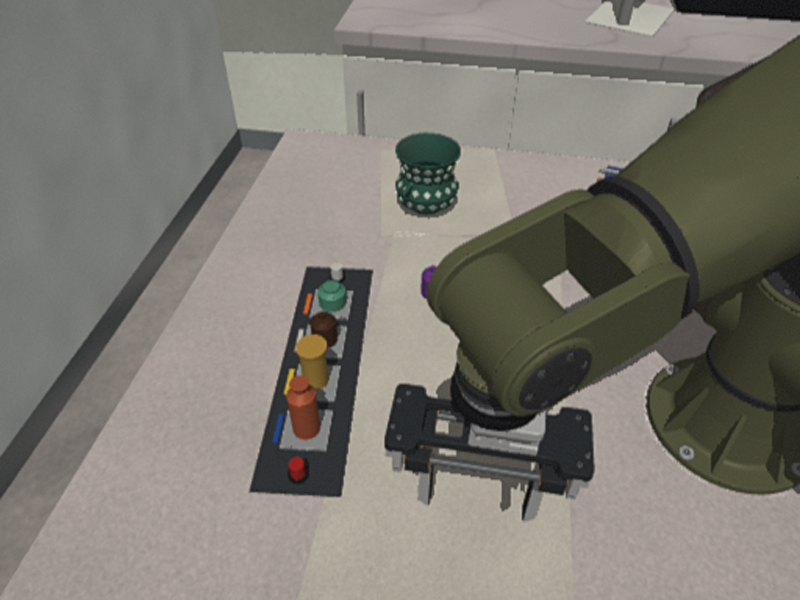

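Both views show all four finds upright on their pads: flask (252,238), beaker (299,232), box (350,231) and inkwell (397,227) in the top view. They are within about 3 mm of centre, except one partly seen inkwell-top reading of 5.5 mm. The vessel has not moved and the arm is clear.

Run:
```python
from station import ctrl
print(ctrl.hand_in())
```

```text
the job is handed in; nothing more can be done
None
```

The red post stands at the blue end, so I placed the flask on blue, the beaker on yellow, the brown lidded box on white and the inkwell on orange. Each was lowered until the pad pushed back, then released. I handed the job in at about 39 s of the 96 s.

**Last checks:** The top and side views show all four upright with the arm clear, and the vessel looks to be where it started. I judged both by eye and measured neither tilt nor vessel movement. Top heights came within about 3 mm of what was expected. Whole-outline positions were within about 3 mm of the pad centres, against the 14 mm allowed.

**What disagreed:**
- **Cameras:** the top and side cameras differ by 3 to 5 mm in y, so I used the wrist camera for the pad positions. Two readings from small top surfaces were larger: 5.5 mm for the inkwell neck and 3.8 mm for the box knob. The side camera did not repeat either.
- **Beaker:** the jaws stopped at 47 mm instead of the 40 mm wall, so they held it by its flare. I raised the grip force to 35 N. It did not slip and was set down upright.

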